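# Pick a copper hub out of a crowded rack and stack it with its end cap in a fixture

### The job

Lift the copper flanged hub out of the crowded blue rack without disturbing the jars around it, and seat it flange down, fully home, on the spigot of the grey fixture. Then seat the steel end cap with the green knob flange down, fully home, on top of the hub, setting both parts down gently rather than dropping them. Finally swing the yellow keeper arm in over the cap, all the way to its stop, and leave everything standing.

Things in the scene. Friction and masses are not known exactly. Their poses are not given: they have to be found in the camera images.
- hub: Copper flanged hub, loose, 0.3 kg, 70 mm high, round, upright in a rack cell. Origin: centre of underside, z up. Flange 62 mm dia, 0-14 mm height, with a 33 mm dia, 14 mm deep recess underneath. Neck to grip: 44 mm dia, 14-60 mm height, flat shoulder at 60. On top a spigot: 30 mm dia at 60-64 mm, tapering to 23 mm at 70.
- cap: End cap, loose, 0.18 kg, 50 mm high, round; starts flange down on a fixed grey pad (20 mm high, 76 mm dia) near mid-bench. Origin: centre of underside, z up. Steel flange 62 mm dia, 0-20 mm height, with a 33 mm dia, 14 mm deep recess underneath; green knob to grip: 36 mm dia, 20-50 mm height.
- rack: Blue rack, fixed, left or right on the bench, turned a little; 150 mm along its x, 226 mm along its y. Origin: centre of underside, z up. Three columns 72 mm apart along y, each with two cells along x (centres x = -34.5 and +34.5 mm). Cell floors 9 mm above the bench, walls 31 mm high, 2 mm play round each part.
- rack_mid (a point): Centre of the rack, 9 mm above the bench, axes as the rack. The hub may be in any cell; the other cell of its column (same y) holds only the low blank; jars fill the other two columns. Between the hub's neck and a jar beside it are only 19 mm, so the one gap for the fingers is along the rack's x: one finger above the blank, one outside the rack.
- jar0: Amber jar with white lid in the rack, a bystander: 62 mm diameter, 76 mm high, origin at the centre of its underside.
- jar1: White jar with blue lid in the rack, a bystander: 62 mm diameter, 76 mm high, origin at the centre of its underside.
- jar2: Amber jar with black lid in the rack, a bystander: 62 mm diameter, 76 mm high, origin at the centre of its underside.
- jar3: White ceramic jar with red lid in the rack, a bystander: 62 mm diameter, 76 mm high, origin at the centre of its underside.
- blank: Low steel disc in the rack, a bystander: 62 mm diameter, 12 mm high, origin at the centre of its underside.
- fixture: Grey fixture block, fixed on the side away from the rack, turned a little. Origin: at its underside, below the spigot's axis; z up, x towards the keeper post (26 mm dia, top 132 mm above the bench, axis at x = 90 mm). The block is 20 mm high and reaches from x = -47 to +118 mm, y = -48 to +48 mm.
- seat (a point): Centre of the fixture's seating face, 20 mm above the bench, at the foot of the steel spigot (30 mm dia for 4 mm, tapering to 23 mm dia at 10 mm height). Axes as the fixture. The hub's underside rests on this face when home; the cap's underside then rests on the hub's shoulder, 60 mm higher.
- keeper_hinge (a point): Vertical hinge axis of the yellow keeper arm, on the post, at the level of the arm's underside, 136 mm above the bench: 6 mm above the top of the cap when the whole stack is home.
- keeper_knob (a point): Top centre of the black upright knob at the free end of the keeper arm: 20 mm diameter, 34 mm high, its top 180 mm above the bench; 90 mm from the hinge axis. The arm is 22 mm wide and 10 mm thick.
- keeper (a joint): Angle of the keeper arm, rad: 0 at its stop, knob straight above the spigot; grows counter-clockwise seen from above, to 1.8 (as it opens the knob moves towards the fixture's -y, then +x). Starts swung aside at 1.35 to 1.7. Light friction (0.06 N m, under 1 N at the knob); stays where it is left.

How it is judged:
On the way, in this order (a step that is already met when the one before it is completed fails the run):
1. the hub is lifted clear out of the rack (z of hub in the frame of rack above 0.06 m), for 0.1 s.
2. the hub is home on the fixture's spigot, released (horizontal distance between hub and seat below 0.003 m and z of hub in the frame of seat between -0.003 and 0.003 m and angle between hub's own z axis and vertical below 0.06 rad and contact force between the fingers and hub below 0.2 N and linear speed of hub below 0.02 m/s), for 0.2 s.
3. the cap is home on the hub, released (horizontal distance between hub and seat below 0.003 m and z of hub in the frame of seat between -0.003 and 0.003 m and angle between each of hub, cap's own z axis and vertical below 0.06 rad and horizontal distance between cap and hub below 0.0035 m and z of cap in the frame of hub between 0.057 and 0.063 m and contact force between the fingers and cap below 0.2 N and linear speed of cap below 0.02 m/s), for 0.2 s.
At the end, for the whole second after the job is handed in: Hub flange down on the fixture: within 3 mm of the spigot axis and seating face, upright within 0.06 rad. Cap on the hub: within 3.5 mm of its axis, underside 57 to 63 mm above the hub's, upright within 0.06 rad. Both at rest; keeper arm within 0.1 rad of its stop (horizontal distance between hub and seat below 0.003 m and z of hub in the frame of seat between -0.003 and 0.003 m and angle between each of hub, cap's own z axis and vertical below 0.06 rad and horizontal distance between cap and hub below 0.0035 m and z of cap in the frame of hub between 0.057 and 0.063 m and linear speed of each of hub, cap below 0.02 m/s and value of joint keeper below 0.1 rad); the robot touches nothing.
It fails at once if a jar or the blank is tipped by more than 0.35 rad or moved by more than 20 mm (angle between any of jar0, jar1, jar2, jar3, blank's own z axis and vertical above 0.35 rad or distance of any of jar0, jar1, jar2, jar3, blank from where it was at the start of the episode above 0.02 m).
It fails at once if the hub is dropped onto the fixture (over 0.5 m/s within 40 mm above the seat) (horizontal distance between hub and seat below 0.04 m and z of hub in the frame of seat below 0.04 m and linear speed of hub above 0.5 m/s).
It fails at once if the cap is dropped onto the hub (over 0.5 m/s within 40 mm above its shoulder) (horizontal distance between cap and hub below 0.04 m and z of cap in the frame of hub below 0.1 m and linear speed of cap above 0.5 m/s).
It also fails if it takes over 72 s, if anything falls off the work surface, if the arm or the gripper's body presses on something with over 40 N, if the wrist force passes 120 N, or if a joint passes its speed limit or range.

### The arm

A 6-joint arm with a two-finger parallel gripper is mounted at the origin on the work surface. World frame = base frame: x ahead of the robot, y to its left, z up, the work surface at z = 0. Lengths are in m, angles in rad, forces in N, time in s.
With the tool pointing down it reaches from about 0.35 to 0.775 m from the base axis. Payload 7.3 kg.
Tool frame: the origin (TCP) lies midway between the tips of the shut fingers; the grasp point (between the pads) lies 19 mm behind it (robot.tcp_to_grasp is the distance from the TCP to the grasp point, in m); z points along the fingers, y is the line along which they close (so a half turn about z gives the same grasp; the last joint's range is limited). The gripper opens to 92 mm and grips with 3 to 60 N. Pads are 19 mm wide; open, the fingers measure 130 mm over their backs; the gripper's body (75 mm by 190 mm) begins 47 mm behind the grasp point.
Start: joints at [-1.253, 0.342, 1.524, -0, 1.275, -0.146], TCP at [0.235, -0.47, 0.227] pointing down, gripper open.
Joint ranges: [-2.53, 2.53], [-0.77, 2.02], [0.04, 2.7], [-1, 4.14], [0.28, 2.66], [-3.11, 3.11]. Speed limits (rad/s): [2.57, 2.57, 3.14, 3.14, 3.14, 3.14].

### API

Orientations are given as [roll, pitch, yaw] about the fixed x, y, z axes, in that order (R = Rz(yaw) Ry(pitch) Rx(roll)).
In Python, from cell import readout, cams, ticket, robot gives the robot as it stands. The module is installed in compiled form; this text tells all that it offers.
- The arm moves only by the tool jog_arm, never from a script. Its argument "plan" is a list of rows, each a list of 5 numbers: the shift along the world's x, y, z each as a share of 0.08 m, from -1 to 1, then the turn about the world's z as a share of 90 degrees, from -1 to 1, then the opening, from -1 (shut) to 1 (fully open). A call has 1 to 12 rows; each row is the pose to reach, as a shift and turn from the pose commanded when the call began; what a row does not reach only later rows make up. A row lasts 1/10 s, in which the tool goes at most 50 mm and 8.59 degrees, less where a joint would pass 70% of its speed; a pose out of reach is approached as far as the arm can. A call with a number of a shift or a turn outside -1 to 1 is refused whole. A call with a gripper value outside its range is refused whole. The fingers move at their own pace and stop on an object; "squeeze" is the grip in N (left out, the last holds). Time passes only in rows, so rows that repeat a pose let the fingers close. It gives the time, the measured TCP pose, the force, the opening and the grip force at its end, in the units of the state.
- readout.observe(): the state, without advancing time (a new reading comes with each control period).
- cams.read_camera(name): name is "side" or "top"; returns the picture (400x640x3 uint8, blue, green, red); there is no depth.
- cams.calibration(name): a dict with "K" (3x3 intrinsics, pixels), "world_from_camera" (4x4, takes a point from camera to world coordinates). Camera axes: x right, y down, z forward; pixel columns grow to the right and rows downward; lengths in m; the calibration is good to about 2 mm. A picture is of the moment at which its call begins. calibration takes no time and is no camera call.
- ticket.hand_in(): hands the job in; it is judged then, once.
The state is a dict: "time": time; "qpos": joint angles; "qvel": joint speeds; "joint_efforts": joint torques, N m; "tool_pos": TCP position; "tool_rot": TCP orientation; "contact_force": force on the tool from outside, world axes, zero at the start; "torque": the same for the moment, N m; "opening": finger opening in m; "grip_force": force on a finger pad.
Only numpy, scipy, OpenCV 4.12 (cv2) and the standard library are available. Lean on these libraries where they do the work, as an engineer would, in place of code of your own. Each camera call takes 0.05 s, during which the arm holds its last target. There are 200 camera calls.

## Working session

There is one attempt and no reset: what is moved stays moved. The work goes in short steps, Python scripts to look and compute and a tool call to move; the robot and the scene stay as the last step left them, time stands still between calls to the robot, and variables do not carry over. Pictures are saved under pics/ and viewed, at most 12 in all, crops included, and the job is handed in when it is done.

Besides the shell and the picture viewer there is one more tool, called after "Request:" by a JSON object that holds its "api" and its "payload", one argument or row to a line. jog_arm: Moves the arm, as the interface text tells. Shift numbers are shares of 0.08 m and turn numbers shares of 90 degrees, none past 1 either way. Its arguments: {"type":"object","properties":{"plan":{"type":"array"},"squeeze":{"type":"number"}},"required":["plan"]}

```bash
mkdir -p pics; python3 - <<'E'
from cell import readout,cams
import cv2
for n in("top","side"):
    im=cams.read_camera(n); cv2.imwrite(f"pics/{n}0.png",im)
    c=cams.calibration(n); print(n,c)
o=readout.observe(); print(o)
E
```

```text
top {'K': array([[363.74400527,   0.        , 317.83326932],
       [  0.        , 363.74400527, 202.46786831],
       [  0.        ,   0.        ,   1.        ]]), 'world_from_camera': array([[ 0.00662196, -0.99858934,  0.05268281,  0.48643121],
       [-0.99996869, -0.00638448,  0.00467477, -0.00956033],
       [-0.00433182, -0.05271212, -0.99860035,  1.02547902],
       [ 0.        ,  0.        ,  0.        ,  1.        ]])}
side {'K': array([[434.19916848,   0.        , 313.66988157],
       [  0.        , 434.19916848, 200.3991138 ],
       [  0.        ,   0.        ,   1.        ]]), 'world_from_camera': array([[-0.71598898, -0.44805138,  0.53535945,  0.00673597],
       [-0.6977156 ,  0.43343895, -0.57037148,  0.54653879],
       [ 0.0235101 , -0.78190833, -0.62294995,  0.73896696],
       [ 0.        ,  0.        ,  0.        ,  1.        ]])}
{'time': 0.1, 'qpos': array([-1.25297522e+00,  3.42679465e-01,  1.52494014e+00, -3.70844461e-05,
        1.27537117e+00, -1.45980636e-01]), 'qvel': array([ 7.25278543e-04, -1.31245621e-03, -3.01907509e-03, -9.07767302e-04,
       -9.06719577e-05, -2.34215639e-03]), 'joint_efforts': array([ 1.83265423e-03, -4.32003772e+01, -2.44693905e+01,  7.19611114e-02,
        5.26055612e-02, -3.62208482e-05]), 'tool_pos': array([ 0.23476313, -0.46917854,  0.22609423]), 'tool_rot': array([-3.14020425e+00, -1.68288256e-04,  4.63812450e-01]), 'contact_force': array([-0.56667556, -0.04069525, -0.22724806]), 'torque': array([-0.04640688, -0.05085243,  0.01484743]), 'grip_force': 0.0, 'opening': 0.09187118862588563}
```

View pics/top0.png

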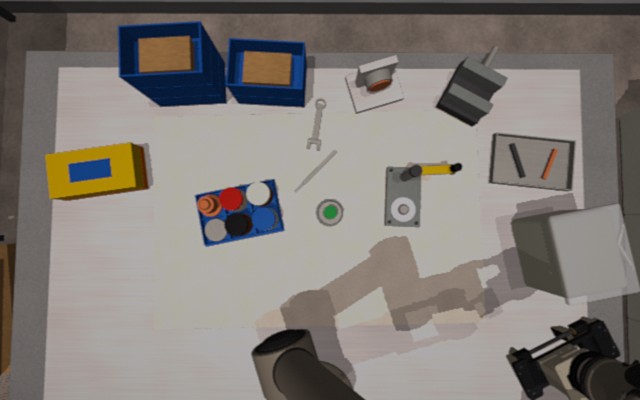

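View pics/side0.png

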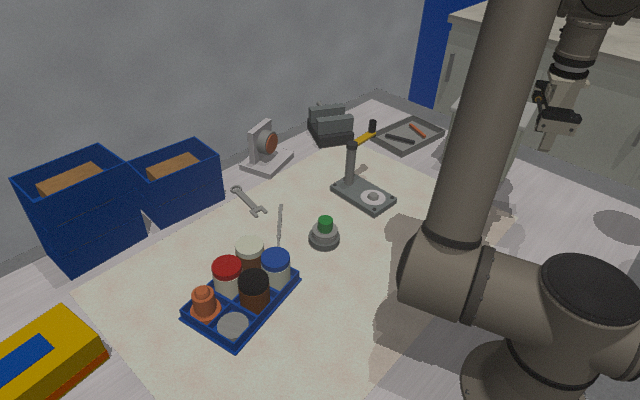

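```bash
python3 - <<'E'
import cv2,numpy as np
t=cv2.imread("pics/top0.png");s=cv2.imread("pics/side0.png")
def c(im,x,y):return cv2.resize(im[y:y+75,x:x+100],(400,300),interpolation=cv2.INTER_CUBIC)
cv2.imwrite("pics/m1.png",np.vstack([np.hstack([c(t,190,175),c(t,375,155)]),np.hstack([c(s,175,270),c(s,310,190-10-40)])]))
cv2.imwrite("pics/m2.png",np.hstack([c(t,290,175),c(s,280,190)]))
E
```

```text
(no output)
```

View pics/m1.png

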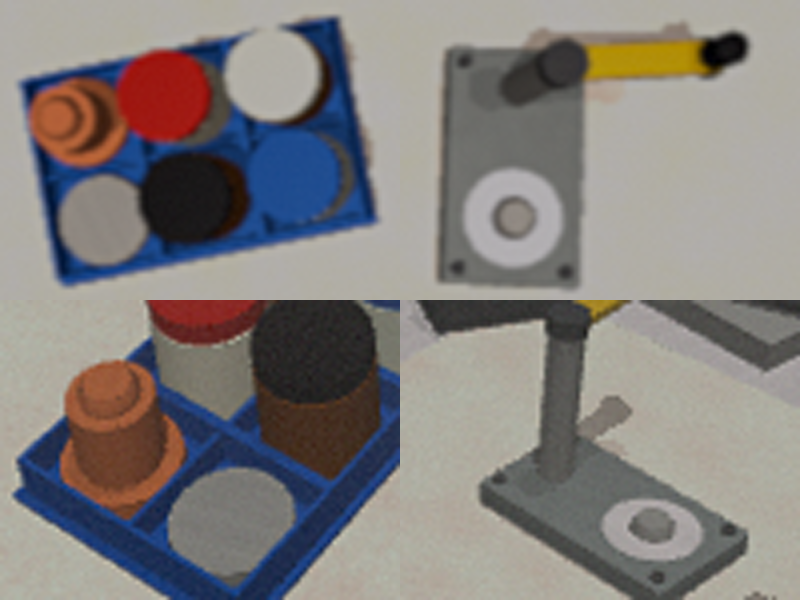

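View pics/m2.png

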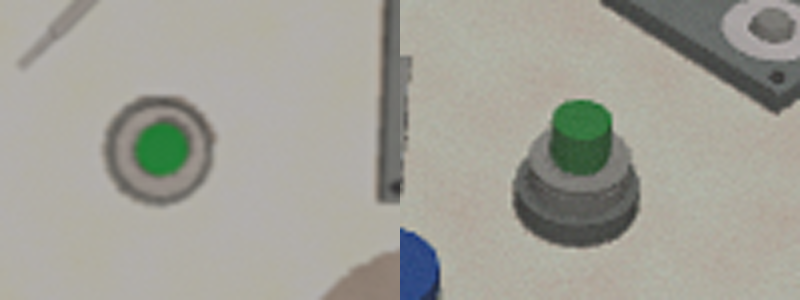

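```bash
cat >h.py <<'E'
import numpy as np
from cell import cams
C={n:cams.calibration(n) for n in("top","side")}
def ray(n,p):
    K,T=C[n]["K"],C[n]["world_from_camera"]
    return T[:3,3],T[:3,:3]@np.linalg.solve(K,[*p,1.])
def atz(n,p,z):
    o,d=ray(n,p); return o+d*(z-o[2])/d[2]
def tri(a,b):
    A=[];B=[]
    for n,p in(("top",a),("side",b)):
        o,d=ray(n,p);d=d/np.linalg.norm(d);P=np.eye(3)-np.outer(d,d);A.append(P);B.append(P@o)
    x=np.linalg.lstsq(np.vstack(A),np.hstack(B),rcond=None)[0]
    return x,[np.linalg.norm(P@x-b)for P,b in zip(A,B)]
def proj(n,x):
    K,T=C[n]["K"],C[n]["world_from_camera"];c=K@(T[:3,:3].T@(np.array(x)-T[:3,3]));return c[:2]/c[2]
E
python3 - <<'E'
from h import *
np.set_printoptions(precision=4,suppress=True)
for k,a,b,z in [("hub",(205.1,204.1),(202.1,291.6),.079),("seat",(402.9,209.1),(372.6,197.1),.02),("cap",(330.1,211.9),(325.1,219.4),.07),("knob",(458.4,166.1),(372.5,122),.18)]:
    print(k,*tri(a,b),atz("top",a,z),atz("side",b,z))
print("flange",atz("top",(209.1,204.9),.023))
print("post",atz("top",(415.4,170.9),.136))
q=[atz("top",(190+x/4-.4,175+y/4-.4),.038)for x,y in((22,78),(338,18),(378,222),(62,285))]
print(np.array(q),np.mean(q,0))
for i,j in((0,1),(3,2),(0,3),(1,2)):
    d=q[j]-q[i];print(np.linalg.norm(d),np.degrees(np.arctan2(d[1],d[0])))
f=[atz("top",(375+x/4-.4,155+y/4-.4),.02)for x,y in((62,61),(57,267),(165,271))]
for i,j in((0,1),(1,2)):
    d=f[j]-f[i];print(np.linalg.norm(d),np.degrees(np.arctan2(d[1],d[0])))
E
```

```text
hub [0.5318 0.2928 0.071 ] [np.float64(0.0017329662269508655), np.float64(0.0017329662269508486)] [0.5302 0.2889 0.079 ] [0.5269 0.2969 0.079 ]
seat [ 0.524  -0.2393  0.0184] [np.float64(0.0016548370228734218), np.float64(0.0016548370228730628)] [ 0.5226 -0.24    0.02  ] [ 0.524  -0.2363  0.02  ]
cap [ 0.5134 -0.0366  0.0681] [np.float64(0.001438157296855088), np.float64(0.0014381572968548606)] [ 0.5122 -0.0375  0.07  ] [ 0.513 -0.034  0.07 ]
knob [ 0.6208 -0.3353  0.172 ] [np.float64(0.0017442400232804257), np.float64(0.0017442400232800523)] [ 0.6182 -0.3334  0.18  ] [ 0.6132 -0.3215  0.18  ]
flange [0.5307 0.2955 0.023 ]
post [ 0.6126 -0.2446  0.136 ]
[[0.5592 0.3298 0.038 ]
 [0.6016 0.1148 0.038 ]
 [0.463  0.0859 0.038 ]
 [0.4191 0.2992 0.038 ]] [0.5107 0.2074 0.038 ]
0.21906405837299514 -78.8402064791577
0.21777924174553942 -78.36249308918214
0.14345318576854219 -167.71602325055576
0.14161800297426352 -168.2243898541563
0.14300539800861686 178.39965239372478
0.07439809043933755 -91.74162144702547
```

```bash
cat >>h.py <<'E'
import cv2
from scipy.optimize import least_squares
HUB=[[(31,0),(31,14)],[(22,14),(22,60)],[(15,60),(15,64),(11.5,70)]]
KNOB=[[(18,20),(18,50)]]   # cap's green knob
RING=[[(25,0)]]
def sil(n,prof,x,S=8):
    """silhouette centroid+area, of body of revolution at x"""
    m=np.zeros((400*S//4,640*S//4),np.uint8); a=np.linspace(0,2*np.pi,60)
    ref=proj(n,x); o=ref-40
    m=np.zeros((80*S,80*S),np.uint8)
    for seg in prof:
        P=np.array([(proj(n,np.add(x,(r*np.cos(t)/1e3,r*np.sin(t)/1e3,h/1e3)))-o+.5)*S-.5 for r,h in seg for t in a])
        cv2.fillConvexPoly(m,cv2.convexHull(P.astype(np.float32)).round().astype(np.int32),1)
    M=cv2.moments(m,True); return np.array([(M["m10"]/M["m00"]+.5)/S-.5+o[0],(M["m01"]/M["m00"]+.5)/S-.5+o[1]]),M["m00"]/S/S
def blob(im,kind,near):
    h=cv2.cvtColor(im,cv2.COLOR_BGR2HSV).astype(int); H,S,V=h[...,0],h[...,1],h[...,2]
    m={"copper":(H>4)&(H<16)&(S>110)&(V>60),"green":(H>50)&(H<75)&(S>120),"yellow":(H>20)&(H<32)&(S>150)}[kind].astype(np.uint8)
    n,l,st,c=cv2.connectedComponentsWithStats(m)
    i=min((i for i in range(1,n) if st[i,4]>40),key=lambda i:np.hypot(*(c[i]-near))); return c[i],st[i]
def fit1(n,prof,c,z):
    """xy at known underside height z from one camera"""
    x0=atz(n,c,z)
    for _ in range(6):
        s,A=sil(n,prof,x0); x0=x0+atz(n,c,z)-atz(n,s,z)
    return x0,A
E
python3 - <<'E'
from h import *
np.set_printoptions(precision=4,suppress=True)
I={n:cv2.imread(f"pics/{n}0.png")for n in C}
for n,p in(("top",(208,204)),("side",(203,302))):
    c,s=blob(I[n],"copper",p);print("hub",n,c,s,*fit1(n,HUB,c,.009))
for n,p in(("top",(330,212)),("side",(325,224))):
    c,s=blob(I[n],"green",p);print("cap",n,c,s,*fit1(n,KNOB,c,.02))
for n,p in(("top",(403,209)),("side",(372.6,197))):
    h=cv2.cvtColor(I[n],cv2.COLOR_BGR2HSV)
    g=cv2.cvtColor(I[n],cv2.COLOR_BGR2GRAY); x,y=map(int,p); w=18
    sub=cv2.GaussianBlur(cv2.resize(g[y-w:y+w+1,x-w:x+w+1],None,fx=8,fy=8,interpolation=cv2.INTER_CUBIC),(0,0),4)
    print(sub[w*8+4,::16])
    m=(sub>150).astype(np.uint8)
    cs=cv2.findContours(m,cv2.RETR_EXTERNAL,cv2.CHAIN_APPROX_NONE)[0]
    k=max((c for c in cs if cv2.pointPolygonTest(c,(w*8.+4,w*8.+4),False)>=0),key=len,default=None)
    if k is None: continue
    e=cv2.fitEllipse(k);q=(np.array(e[0])+.5)/8-.5+[x-w,y-w];print("seat",n,q,np.array(e[1])/8,atz(n,q,.02))
E
```

```text
hub top [209.4026 205.0338] [198 195  24  21 385] [0.5303 0.2942 0.009 ] 458.046875
hub side [204.1278 303.8746] [190 285  31  40 845] [0.5361 0.2933 0.009 ] 1018.75
cap top [330.0083 211.9008] [324 206  13  13 121] [ 0.5124 -0.0374  0.02  ] 152.171875
cap side [325.2075 219.7075] [319 215  14  10 106] [ 0.5235 -0.0463  0.02  ] 262.015625
[ 89 103 113 146 176 176 162 101 130 137 138 133 141 175 176 159 112 110
 161]
seat top [402.8112 209.0086] [23.858 24.29 ] [ 0.5229 -0.2397  0.02  ]
[106 105 105 115 161 163 166 102  96 108 113 109 112 163 163 166 123 104
  89]
seat side [372.6852 196.8947] [14.3219 24.121 ] [ 0.5244 -0.2372  0.02  ]
```

```bash
sed -i 's/"copper":.*V>60),/"copper":((H>3)\&(H<18)\&(S>90)\&(V>20)),/; s/(S>120),"yellow/(S>90)\&(V>15),"yellow/' h.py
python3 - <<'E'
from h import *
np.set_printoptions(precision=4,suppress=True)
I={n:cv2.imread(f"pics/{n}0.png")for n in C}
for n,p in(("top",(208,204)),("side",(203,302))):
    c,s=blob(I[n],"copper",p);print("hub",n,c,s,*fit1(n,HUB,c,.009))
for n,p in(("top",(330,212)),("side",(325,224))):
    c,s=blob(I[n],"green",p);print("cap",n,c,s,*fit1(n,KNOB,c,.02))
for x in ((.530,.290,.009),(.531,.293,.009)):
    print([proj(n,np.add(x,(0,0,.07))) for n in C])
for n in C: print(n,I[n][{"top":200,"side":305}[n],{"top":range(194,226),"side":range(184,226)}[n]].tolist())
E
```

```text
hub top [209.4645 204.9746] [198 195  24  21 394] [0.5304 0.294  0.009 ] 458.046875
hub side [204.1101 303.8501] [190 285  31  40 854] [0.5362 0.2933 0.009 ] 1018.609375
cap top [329.8722 211.8722] [324 206  13  13 133] [ 0.5125 -0.0371  0.02  ] 152.125
cap side [325.2576 223.2626] [318 215  15  18 198] [ 0.5146 -0.0371  0.02  ] 266.90625
[array([204.682 , 204.1819]), array([204.1972, 288.7288])]
[array([203.5426, 203.7916]), array([202.585 , 289.2954])]
top [[168, 173, 174], [155, 142, 134], [123, 88, 69], [79, 48, 55], [54, 63, 119], [51, 85, 159], [49, 87, 163], [48, 83, 155], [47, 81, 151], [47, 82, 152], [47, 81, 152], [44, 76, 143], [36, 63, 120], [30, 53, 100], [36, 61, 116], [48, 82, 155], [56, 95, 177], [54, 93, 171], [41, 69, 127], [21, 40, 77], [15, 31, 60], [21, 39, 74], [29, 52, 99], [36, 64, 118], [36, 63, 130], [28, 46, 149], [18, 25, 158], [14, 21, 158], [15, 22, 158], [16, 21, 157], [19, 24, 159], [16, 23, 157]]
side [[132, 75, 47], [109, 55, 31], [77, 49, 35], [76, 41, 28], [78, 48, 35], [78, 46, 32], [82, 45, 27], [74, 58, 57], [59, 91, 153], [44, 66, 106], [43, 58, 95], [40, 59, 100], [42, 65, 104], [46, 62, 105], [49, 66, 109], [43, 65, 107], [43, 65, 111], [46, 64, 108], [44, 62, 106], [45, 62, 109], [42, 61, 107], [48, 66, 109], [44, 64, 107], [47, 67, 106], [42, 61, 103], [44, 59, 101], [46, 61, 99], [44, 61, 95], [47, 60, 97], [37, 53, 85], [37, 47, 80], [34, 51, 75], [35, 55, 92], [55, 88, 151], [58, 89, 156], [54, 84, 153], [44, 82, 147], [121, 65, 62], [118, 59, 33], [119, 66, 38], [102, 53, 31], [86, 47, 32]]
```

```bash
python3 - <<'E'
from h import *
I={n:cv2.imread(f"pics/{n}0.png")for n in C}
a=np.linspace(0,2*np.pi,60);out=[]
for x in((.530,.289,.009),(.531,.293,.009)):
    r=[]
    for n,o in(("top",(190,185)),("side",(180,278))):
        im=cv2.resize(I[n][o[1]:o[1]+37,o[0]:o[0]+50],(400,296),interpolation=cv2.INTER_CUBIC)
        for R,h in((31,14),(22,60),(15,64),(11.5,70)):
            P=np.array([(proj(n,np.add(x,(R*np.cos(t)/1e3,R*np.sin(t)/1e3,h/1e3)))-o+.5)*8-.5 for t in a])
            cv2.polylines(im,[P.round().astype(int)],True,(255,255,0),1)
        r.append(im)
    out.append(np.hstack(r))
cv2.imwrite("pics/ov.png",np.vstack(out))
E
```

```text
(no output)
```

View pics/ov.png

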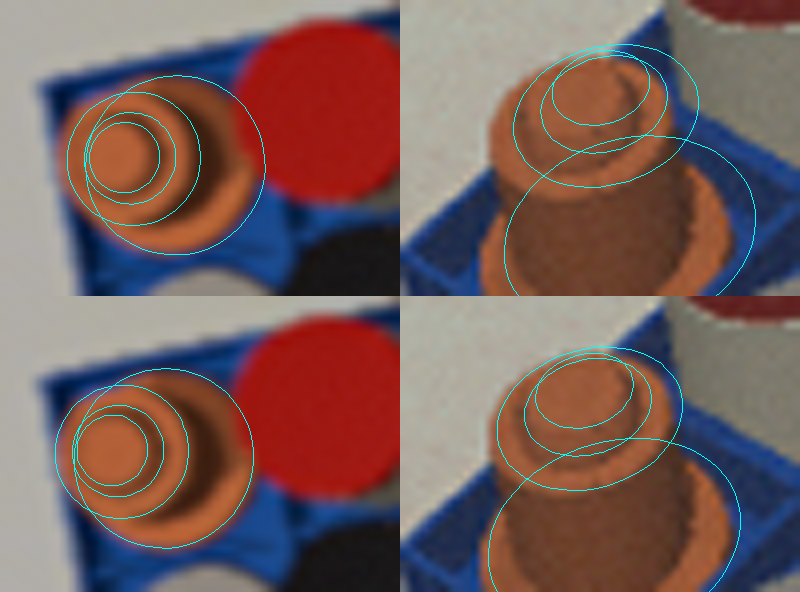

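Request:
{"api": "jog_arm", "payload": {
  "plan": [
    [0.4,1,0,0.1,1],
    [0.4,1,0,0.1,1],
    [0.4,1,0,0.1,1]
  ]
}}

```text
time: 0.4
tool_pos: [0.2678, -0.3859, 0.2265]
tool_rot: [-3.139, -0.001, 0.624]
contact_force: [-0.6, -0.3, -0.4]
opening: 0.0921
grip_force: 0.0
```

Request:
{"api": "jog_arm", "payload": {
  "plan": [
    [0.4,1,0,0.1,1],
    [0.4,1,0,0.1,1],
    [0.4,1,0,0.1,1]
  ]
}}

```text
time: 0.7
tool_pos: [0.2996, -0.3067, 0.2267]
tool_rot: [-3.141, -0.001, 0.781]
contact_force: [-0.2, -0.0, 0.4]
opening: 0.0921
grip_force: 0.0
```

Request:
{"api": "jog_arm", "payload": {
  "plan": [
    [0.4,1,0,0.1,1],
    [0.4,1,0,0.1,1],
    [0.4,1,0,0.1,1]
  ]
}}

```text
time: 1.0
tool_pos: [0.3316, -0.2274, 0.2267]
tool_rot: [-3.141, -0.001, 0.938]
contact_force: [-0.3, -0.2, 0.7]
opening: 0.0919
grip_force: 0.0
```

Request:
{"api": "jog_arm", "payload": {
  "plan": [
    [0.4,1,0,0.1,1],
    [0.4,1,0,0.1,1],
    [0.4,1,0,0.1,1]
  ]
}}

```text
time: 1.3
tool_pos: [0.3638, -0.148, 0.2268]
tool_rot: [3.141, -0.001, 1.095]
contact_force: [-0.7, 0.1, -1.1]
opening: 0.0918
grip_force: 0.0
```

Request:
{"api": "jog_arm", "payload": {
  "plan": [
    [0.4,1,0,0.1,1],
    [0.4,1,0,0.1,1],
    [0.4,1,0,0.1,1]
  ]
}}

```text
time: 1.6
tool_pos: [0.3962, -0.0683, 0.2267]
tool_rot: [3.141, -0.0, 1.252]
contact_force: [-0.7, -0.6, -0.1]
opening: 0.0919
grip_force: 0.0
```

Request:
{"api": "jog_arm", "payload": {
  "plan": [
    [0.4,1,0,0.1,1],
    [0.4,1,0,0.1,1],
    [0.4,1,0,0.1,1]
  ]
}}

```text
time: 1.9
tool_pos: [0.4285, 0.0114, 0.2266]
tool_rot: [3.141, -0.0, 1.408]
contact_force: [0.2, -0.2, -0.6]
opening: 0.0918
grip_force: 0.0
```

Request:
{"api": "jog_arm", "payload": {
  "plan": [
    [0.4,1,0,0.1,1],
    [0.4,1,0,0.1,1],
    [0.4,1,0,0.1,1]
  ]
}}

```text
time: 2.2
tool_pos: [0.4607, 0.0913, 0.2265]
tool_rot: [3.141, -0.0, 1.565]
contact_force: [-0.4, -0.6, 0.7]
opening: 0.092
grip_force: 0.0
```

Request:
{"api": "jog_arm", "payload": {
  "plan": [
    [0.4,1,0,0.1,1],
    [0.4,1,0,0.1,1],
    [0.4,1,0,0.1,1]
  ]
}}

```text
time: 2.5
tool_pos: [0.4927, 0.1711, 0.2262]
tool_rot: [3.141, -0.0, 1.722]
contact_force: [0.2, -0.4, -0.6]
opening: 0.0924
grip_force: 0.0
```

Request:
{"api": "jog_arm", "payload": {
  "plan": [
    [0.49,1,0,0.036,1],
    [0.49,1,0,0.036,1],
    [0.49,1,0,0.036,1]
  ]
}}

```text
time: 2.8
tool_pos: [0.5321, 0.251, 0.2258]
tool_rot: [3.141, 0.0, 1.777]
contact_force: [0.4, -0.0, 0.2]
opening: 0.0919
grip_force: 0.0
```

Request:
{"api": "jog_arm", "payload": {
  "plan": [
    [0,0.525,0,0,1],
    [0,0.525,-0.5,0,1],
    [0,0.525,-1,0,1],
    [0,0.525,-1,0,1],
    [0,0.525,-1,0,1]
  ]
}}

```text
time: 3.3
tool_pos: [0.5308, 0.2904, 0.1472]
tool_rot: [-3.141, 0.001, 1.775]
contact_force: [0.3, 0.4, 0.1]
opening: 0.0918
grip_force: 0.0
```

```bash
python3 - <<'E'
from h import *
from cell import readout
s=readout.observe();print(s["tool_pos"],s["tool_rot"],s["qpos"])
o=[]
for n,q in(("top",(160,165)),("side",(150,230))):
    im=cams.read_camera(n);cv2.imwrite(f"pics/{n}1.png",im)
    c=cv2.resize(im[q[1]:q[1]+100,q[0]:q[0]+100],(400,400),interpolation=cv2.INTER_CUBIC)
    p=s["tool_pos"]; y=s["tool_rot"][2]; d=np.array([np.sin(y),-np.cos(y),0])
    for e in(p,p+.046*d,p-.046*d):
        u=(proj(n,e)-q+.5)*4-.5; cv2.drawMarker(c,tuple(int(v) for v in u),(255,255,0),cv2.MARKER_CROSS,10,1)
    o.append(c)
cv2.imwrite("pics/v1.png",np.hstack(o))
E
```

```text
[0.53075229 0.29036858 0.14722957] [-3.14067173e+00  8.09059214e-04  1.77488754e+00] [ 3.74323882e-01  5.56067414e-01  1.40531841e+00 -6.93288604e-04
  1.18125159e+00  1.70496663e-01]
```

View pics/v1.png

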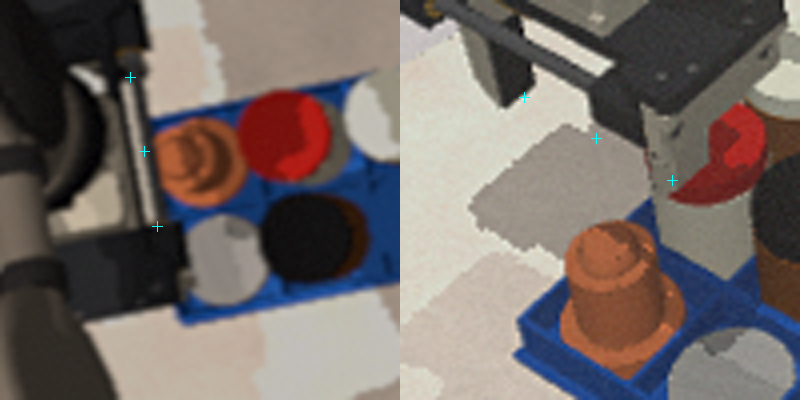

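Request:
{"api": "jog_arm", "payload": {
  "plan": [
    [0.022,0.03,0,0,1],
    [0.022,0.03,-0.3,0,1],
    [0.022,0.03,-0.6,0,1],
    [0.022,0.03,-0.8,0,1],
    [0.022,0.03,-1,0,1],
    [0.022,0.03,-1,0,1]
  ]
}}

```text
time: 4.0
tool_pos: [0.5314, 0.2946, 0.066]
tool_rot: [-3.14, 0.0, 1.777]
contact_force: [-0.9, -0.8, 0.5]
opening: 0.0921
grip_force: 0.0
```

Request:
{"api": "jog_arm", "payload": {
  "plan": [
    [0,0,-0.15,0,1],
    [0,0,-0.29,0,1],
    [0,0,-0.29,0,1],
    [0,0,-0.29,0,1]
  ]
}}

```text
time: 4.4
tool_pos: [0.5319, 0.2948, 0.0435]
tool_rot: [-3.142, 0.0, 1.777]
contact_force: [-0.0, 0.1, -0.5]
opening: 0.0916
grip_force: 0.0
```

```bash
python3 - <<'E'
from h import *
from cell import readout
s=readout.observe();print(s["tool_pos"],s["contact_force"])
o=[]
for n,q in(("top",(160,165)),("side",(150,250))):
    im=cams.read_camera(n);cv2.imwrite(f"pics/{n}2.png",im)
    c=cv2.resize(im[q[1]:q[1]+100,q[0]:q[0]+100],(400,400),interpolation=cv2.INTER_CUBIC)
    o.append(c)
cv2.imwrite("pics/v2.png",np.hstack(o))
E
```

```text
[0.53188398 0.29483996 0.04354742] [-0.02130533  0.11610483 -0.48816642]
```

View pics/v2.png

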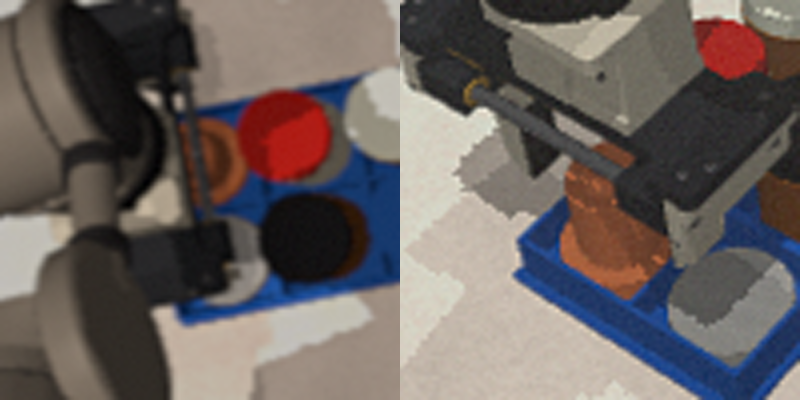

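Request:
{"api": "jog_arm", "payload": {
  "plan": [
    [0,0,0,0,-1],
    [0,0,0,0,-1],
    [0,0,0,0,-1],
    [0,0,0,0,-1],
    [0,0,0,0,-1],
    [0,0,0,0,-1],
    [0,0,0,0,-1],
    [0,0,0,0,-1]
  ],
  "squeeze": 30
}}

```text
time: 5.3
tool_pos: [0.5319, 0.2949, 0.0436]
tool_rot: [3.141, 0.0, 1.777]
contact_force: [0.0, -0.6, -0.8]
opening: 0.0431
grip_force: 30.0
```

Request:
{"api": "jog_arm", "payload": {
  "plan": [
    [0,0,0.15,0,-1],
    [0,0,0.3,0,-1],
    [0,0,0.5,0,-1],
    [0,0,0.75,0,-1],
    [0,0,1,0,-1],
    [0,0,1,0,-1]
  ]
}}

```text
time: 5.9
tool_pos: [0.5336, 0.2956, 0.1274]
tool_rot: [3.135, -0.001, 1.777]
contact_force: [0.5, 0.7, -2.9]
opening: 0.0432
grip_force: 30.0
```

Request:
{"api": "jog_arm", "payload": {
  "plan": [
    [0,0,0.4,0,-1],
    [0,0,0.8,0,-1],
    [0,0,1,0,-1],
    [0,0,1,0,-1],
    [0,0,1,0,-1]
  ]
}}

```text
time: 6.4
tool_pos: [0.5313, 0.2946, 0.2024]
tool_rot: [-3.14, 0.0, 1.777]
contact_force: [-0.3, 0.4, -2.9]
opening: 0.0435
grip_force: 30.0
```

```bash
python3 - <<'E'
from h import *
from cell import readout
np.set_printoptions(precision=4,suppress=True)
s=readout.observe();print(s["tool_pos"],s["contact_force"],s["opening"])
print(proj("top",(.532,.294,.165)),proj("side",(.532,.294,.165)))
o=[]
for n in C:
    im=cams.read_camera(n);cv2.imwrite(f"pics/{n}3.png",im)
    try:print(n,blob(im,"copper",proj(n,(.532,.294,.19))))
    except ValueError as e:print(e)
E
```

```text
[0.5313 0.2946 0.2024] [-0.2614  0.3655 -2.8985] 0.043541814930927604
[191.6024 201.5892] [195.3149 258.0766]
top (array([182.2941, 200.2059]), array([179, 191,   8,  19,  68], dtype=int32))
side (array([191.3406, 253.4289]), array([177, 231,  35,  40, 872], dtype=int32))
```

Request:
{"api": "jog_arm", "payload": {
  "plan": [
    [0,-0.4,0,-0.08,-1],
    [0,-0.8,0,-0.16,-1],
    [0,-1,0,-0.19,-1],
    [0,-1,0,-0.19,-1]
  ]
}}

```text
time: 6.9
tool_pos: [0.5316, 0.213, 0.2026]
tool_rot: [-3.14, 0.001, 1.476]
contact_force: [0.5, 0.6, -3.7]
opening: 0.0436
grip_force: 30.0
```

Request:
{"api": "jog_arm", "payload": {
  "plan": [
    [0,-0.4,0,-0.08,-1],
    [0,-0.8,0,-0.16,-1],
    [0,-1,0,-0.19,-1],
    [0,-1,0,-0.19,-1]
  ]
}}

```text
time: 7.3
tool_pos: [0.532, 0.1339, 0.2033]
tool_rot: [-3.141, 0.0, 1.18]
contact_force: [0.9, 0.7, -3.4]
opening: 0.0435
grip_force: 30.0
```

Request:
{"api": "jog_arm", "payload": {
  "plan": [
    [0,-0.4,0,-0.08,-1],
    [0,-0.8,0,-0.16,-1],
    [0,-1,0,-0.19,-1],
    [0,-1,0,-0.19,-1]
  ]
}}

```text
time: 7.7
tool_pos: [0.5322, 0.0545, 0.2034]
tool_rot: [-3.142, -0.0, 0.882]
contact_force: [-0.6, -0.1, -2.7]
opening: 0.0434
grip_force: 30.0
```

Request:
{"api": "jog_arm", "payload": {
  "plan": [
    [0,-0.4,0,-0.08,-1],
    [0,-0.8,0,-0.16,-1],
    [0,-1,0,-0.19,-1],
    [0,-1,0,-0.19,-1]
  ]
}}

```text
time: 8.1
tool_pos: [0.5322, -0.0254, 0.2034]
tool_rot: [-3.141, -0.0, 0.584]
contact_force: [-0.0, 0.6, -3.0]
opening: 0.0437
grip_force: 30.0
```

Request:
{"api": "jog_arm", "payload": {
  "plan": [
    [0,-0.4,0,-0.08,-1],
    [0,-0.8,0,-0.16,-1],
    [0,-1,0,-0.19,-1],
    [0,-1,0,-0.19,-1]
  ]
}}

```text
time: 8.5
tool_pos: [0.5322, -0.1055, 0.2034]
tool_rot: [-3.141, -0.0, 0.286]
contact_force: [-0.4, 0.9, -3.8]
opening: 0.0435
grip_force: 30.0
```

Request:
{"api": "jog_arm", "payload": {
  "plan": [
    [0,-0.4,0,-0.08,-1],
    [0,-0.8,0,-0.16,-1],
    [0,-1,0,-0.19,-1],
    [0,-1,0,-0.19,-1],
    [0,-1,0,-0.19,-1]
  ]
}}

```text
time: 9.0
tool_pos: [0.5319, -0.1836, 0.2033]
tool_rot: [-3.14, 0.001, -0.01]
contact_force: [0.3, -0.0, -2.5]
opening: 0.0434
grip_force: 30.0
```

Request:
{"api": "jog_arm", "payload": {
  "plan": [
    [-0.1,-0.4,0,0,-1],
    [-0.1,-0.66,0,0,-1],
    [-0.1,-0.66,-0.4,0,-1],
    [-0.1,-0.66,-0.8,0,-1],
    [-0.1,-0.66,-1,0,-1],
    [-0.1,-0.66,-1,0,-1]
  ]
}}

```text
time: 9.6
tool_pos: [0.5227, -0.2353, 0.121]
tool_rot: [-3.138, 0.005, -0.01]
contact_force: [0.2, 0.4, -2.5]
opening: 0.0435
grip_force: 30.0
```

Request:
{"api": "jog_arm", "payload": {
  "plan": [
    [0,0,-0.2,0,-1],
    [0,0,-0.45,0,-1],
    [0,0,-0.45,0,-1],
    [0,0,-0.45,0,-1]
  ]
}}

```text
time: 10.0
tool_pos: [0.5245, -0.2374, 0.0887]
tool_rot: [3.141, -0.001, -0.012]
contact_force: [0.3, 0.4, -2.7]
opening: 0.0437
grip_force: 30.0
```

```bash
python3 - <<'E'
from h import *
from cell import readout
np.set_printoptions(precision=4,suppress=True)
s=readout.observe();p=s["tool_pos"];print(p,s["contact_force"],s["opening"])
a=np.linspace(0,2*np.pi,60);o=[]
for n,q in(("top",(375,170)),("side",(335,145))):
    im=cams.read_camera(n);cv2.imwrite(f"pics/{n}4.png",im)
    c=cv2.resize(im[q[1]:q[1]+60,q[0]:q[0]+66],None,fx=6,fy=6,interpolation=cv2.INTER_CUBIC)
    x=p-[0,0,.0345]
    for R,h in((31,14),(31,0),(22,14)):
        P=np.array([(proj(n,np.add(x,(R*np.cos(t)/1e3,R*np.sin(t)/1e3,h/1e3)))-q+.5)*6-.5 for t in a])
        cv2.polylines(c,[P.round().astype(int)],True,(255,255,0),1)
    o.append(c)
cv2.imwrite("pics/v4.png",np.hstack(o))
E
```

```text
[ 0.5245 -0.2374  0.0887] [ 0.2633  0.4029 -2.6716] 0.0436786111542352
```

View pics/v4.png

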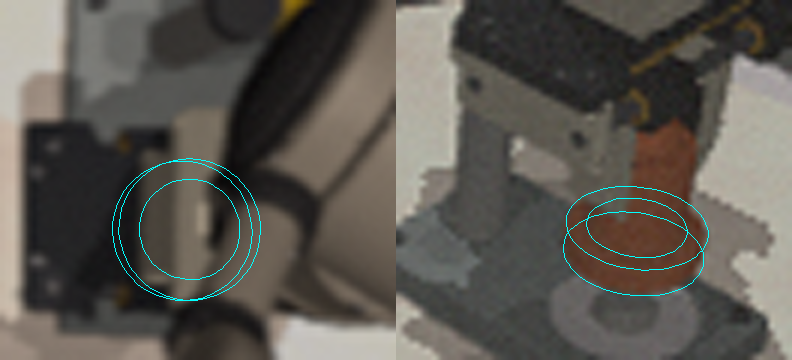

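Request:
{"api": "jog_arm", "payload": {
  "plan": [
    [0,0,-0.1,0,-1],
    [0,0,-0.2,0,-1],
    [0,0,-0.3,0,-1],
    [0,0,-0.33,0,-1],
    [0,0,-0.36,0,-1],
    [0,0,-0.38,0,-1],
    [0,0,-0.38,0,-1]
  ]
}}

```text
time: 10.8
tool_pos: [0.5238, -0.238, 0.057]
tool_rot: [3.142, 0.0, -0.014]
contact_force: [0.1, 0.0, -3.8]
opening: 0.0439
grip_force: 30.0
```

Request:
{"api": "jog_arm", "payload": {
  "plan": [
    [0,0,-0.012,0,-1],
    [0,0,-0.025,0,-1],
    [0,0,-0.035,0,-1],
    [0,0,-0.045,0,-1],
    [0,0,-0.045,0,-1]
  ]
}}

```text
time: 11.3
tool_pos: [0.5239, -0.238, 0.0545]
tool_rot: [3.141, -0.001, -0.014]
contact_force: [-1.9, 0.8, 4.6]
opening: 0.0435
grip_force: 30.0
```

Request:
{"api": "jog_arm", "payload": {
  "plan": [
    [0,0,0,0,-0.4],
    [0,0,0,0,0.2],
    [0,0,0,0,1],
    [0,0,0,0,1],
    [0,0,0,0,1],
    [0,0,0,0,1]
  ]
}}

```text
time: 11.9
tool_pos: [0.5239, -0.238, 0.0535]
tool_rot: [3.141, -0.0, -0.014]
contact_force: [-0.4, 0.5, 0.1]
opening: 0.079
grip_force: 0.0
```

Request:
{"api": "jog_arm", "payload": {
  "plan": [
    [0,0,0.3,0,1],
    [0,0,0.7,0,1],
    [0,0,1,0,1],
    [0,0,1,0,1]
  ]
}}

```text
time: 12.3
tool_pos: [0.5257, -0.2391, 0.1371]
tool_rot: [3.138, -0.006, -0.014]
contact_force: [0.0, -0.3, -0.0]
opening: 0.092
grip_force: 0.0
```

Request:
{"api": "jog_arm", "payload": {
  "plan": [
    [0,0.4,0,0,1],
    [0,0.8,0,0,1],
    [0,1,0,0,1],
    [0,1,0,0,1]
  ]
}}

```text
time: 12.7
tool_pos: [0.5235, -0.1561, 0.133]
tool_rot: [-3.141, 0.001, -0.011]
contact_force: [-0.4, -1.0, 0.5]
opening: 0.0917
grip_force: 0.0
```

```bash
python3 - <<'E'
from h import *
from cell import readout
np.set_printoptions(precision=4,suppress=True)
print(readout.observe()["tool_pos"])
for n in C:
    im=cams.read_camera(n);cv2.imwrite(f"pics/{n}5.png",im)
    c,s=blob(im,"copper",proj(n,(.524,-.238,.06)));print("hub",n,c,s,*fit1(n,HUB,c,.02))
    try:
        c,s=blob(im,"green",proj(n,(.514,-.037,.06)));print("cap",n,c,s,*fit1(n,KNOB,c,.02))
    except ValueError as e:print(e)
E
```

```text
[ 0.5235 -0.1561  0.133 ]
hub top [379.359   85.1282] [369  80  22  12 156] [ 0.8641 -0.1727  0.02  ] 488.734375
cap top [329.9466 211.8473] [324 206  13  13 131] [ 0.5126 -0.0373  0.02  ] 152.09375
hub side [373.7788 189.6942] [362 174  23  30 520] [ 0.5244 -0.2375  0.02  ] 558.90625
cap side [325.1239 223.5826] [318 215  15  18 218] [ 0.514 -0.036  0.02 ] 267.09375
```

Request:
{"api": "jog_arm", "payload": {
  "plan": [
    [-0.12,0.4,0,0,1],
    [-0.12,0.8,0,0,1],
    [-0.12,1,0,0,1],
    [-0.12,1,0,0,1]
  ]
}}

```text
time: 13.2
tool_pos: [0.5145, -0.0773, 0.1335]
tool_rot: [3.141, -0.0, -0.012]
contact_force: [0.2, -0.7, -1.0]
opening: 0.0918
grip_force: 0.0
```

Request:
{"api": "jog_arm", "payload": {
  "plan": [
    [0,0.51,0,0,1],
    [0,0.51,-0.3,0,1],
    [0,0.51,-0.6,0,1],
    [0,0.51,-0.85,0,1],
    [0,0.51,-0.85,0,1]
  ]
}}

```text
time: 13.7
tool_pos: [0.513, -0.0382, 0.0632]
tool_rot: [-3.141, 0.005, -0.014]
contact_force: [-0.4, -0.1, 0.1]
opening: 0.0917
grip_force: 0.0
```

Request:
{"api": "jog_arm", "payload": {
  "plan": [
    [0,0,-0.15,0,1],
    [0,0,-0.26,0,1],
    [0,0,-0.26,0,1],
    [0,0,-0.26,0,1]
  ]
}}

```text
time: 14.1
tool_pos: [0.5144, -0.0373, 0.0449]
tool_rot: [3.141, -0.0, -0.014]
contact_force: [0.9, -0.3, -0.4]
opening: 0.092
grip_force: 0.0
```

Request:
{"api": "jog_arm", "payload": {
  "plan": [
    [0,0,0,0,-1],
    [0,0,0,0,-1],
    [0,0,0,0,-1],
    [0,0,0,0,-1],
    [0,0,0,0,-1],
    [0,0,0,0,-1],
    [0,0,0,0,-1],
    [0,0,0,0,-1]
  ],
  "squeeze": 30
}}

```text
time: 14.9
tool_pos: [0.5142, -0.0371, 0.0447]
tool_rot: [-3.142, 0.0, -0.014]
contact_force: [-0.0, 1.9, 0.4]
opening: 0.035
grip_force: 30.0
```

Request:
{"api": "jog_arm", "payload": {
  "plan": [
    [0,0,0.2,0,-1],
    [0,0,0.4,0,-1],
    [0,0,0.7,0,-1],
    [0,0,1,0,-1],
    [0,0,1,0,-1]
  ]
}}

```text
time: 15.4
tool_pos: [0.516, -0.0375, 0.1273]
tool_rot: [3.14, -0.006, -0.014]
contact_force: [0.2, -0.2, -2.2]
opening: 0.0353
grip_force: 30.0
```

Request:
{"api": "jog_arm", "payload": {
  "plan": [
    [0,0,0.3,0,-1],
    [0,0,0.6,0,-1],
    [0,0,0.6,0,-1]
  ]
}}

```text
time: 15.7
tool_pos: [0.5155, -0.0374, 0.1742]
tool_rot: [3.141, -0.004, -0.014]
contact_force: [0.6, -0.4, -2.6]
opening: 0.0354
grip_force: 30.0
```

Request:
{"api": "jog_arm", "payload": {
  "plan": [
    [0.06,-0.4,0,0,-1],
    [0.12,-0.8,0,0,-1],
    [0.12,-1,0,0,-1],
    [0.12,-1,0,0,-1]
  ]
}}

```text
time: 16.1
tool_pos: [0.5231, -0.1187, 0.1708]
tool_rot: [-3.141, 0.003, -0.017]
contact_force: [-0.8, -0.3, -2.2]
opening: 0.0352
grip_force: 30.0
```

Request:
{"api": "jog_arm", "payload": {
  "plan": [
    [0,-0.4,0,0,-1],
    [0,-0.8,0,0,-1],
    [0,-1,0,0,-1],
    [0,-1,0,0,-1]
  ]
}}

```text
time: 16.5
tool_pos: [0.5235, -0.1979, 0.1718]
tool_rot: [-3.141, 0.001, -0.016]
contact_force: [-0.7, 1.0, -2.6]
opening: 0.0357
grip_force: 30.0
```

Request:
{"api": "jog_arm", "payload": {
  "plan": [
    [0,-0.3,0,0,-1],
    [0,-0.51,0,0,-1],
    [0,-0.51,-0.2,0,-1],
    [0,-0.51,-0.4,0,-1],
    [0,-0.51,-0.4,0,-1],
    [0,-0.51,-0.4,0,-1]
  ]
}}

```text
time: 17.1
tool_pos: [0.5239, -0.2373, 0.1408]
tool_rot: [-3.141, 0.001, -0.013]
contact_force: [0.9, -0.3, -0.9]
opening: 0.0353
grip_force: 30.0
```

```bash
python3 - <<'E'
from h import *
from cell import readout
np.set_printoptions(precision=4,suppress=True)
s=readout.observe();p=s["tool_pos"];print(p,s["contact_force"],s["opening"])
a=np.linspace(0,2*np.pi,60)
n,q="side",(330,110)
im=cams.read_camera(n);cv2.imwrite(f"pics/{n}6.png",im)
c=cv2.resize(im[q[1]:q[1]+100,q[0]:q[0]+100],None,fx=6,fy=6,interpolation=cv2.INTER_CUBIC)
for x,L in((p-[0,0,.0247],((31,0),(31,20),(18,20))),((.5242,-.2376,.02),((22,60),(15,64),(31,14)))):
  for R,h in L:
    P=np.array([(proj(n,np.add(x,(R*np.cos(t)/1e3,R*np.sin(t)/1e3,h/1e3)))-q+.5)*6-.5 for t in a])
    cv2.polylines(c,[P.round().astype(int)],True,(255,255,0),1)
cv2.imwrite("pics/v6.png",c)
E
```

```text
[ 0.5239 -0.2373  0.1408] [ 0.9179 -0.2983 -0.8806] 0.03529978625995488
```

View pics/v6.png

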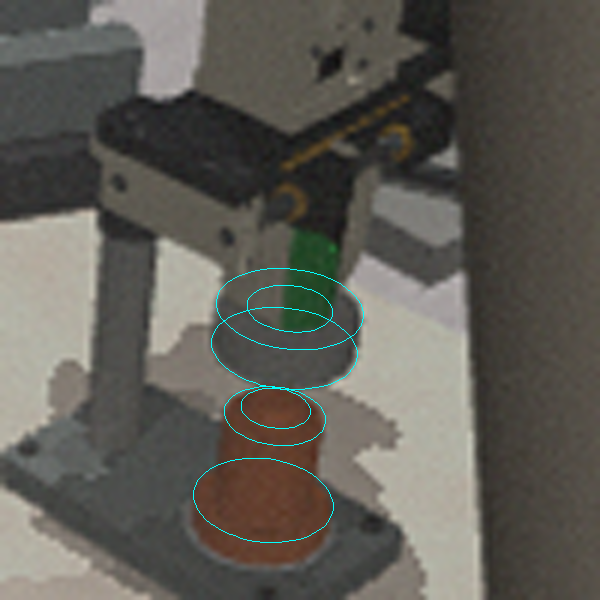

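Request:
{"api": "jog_arm", "payload": {
  "plan": [
    [0,0,-0.12,0,-1],
    [0,0,-0.22,0,-1],
    [0,0,-0.28,0,-1],
    [0,0,-0.33,0,-1],
    [0,0,-0.38,0,-1],
    [0,0,-0.41,0,-1],
    [0,0,-0.41,0,-1]
  ]
}}

```text
time: 17.85
tool_pos: [0.5237, -0.2379, 0.1076]
tool_rot: [-3.141, 0.001, -0.014]
contact_force: [-0.9, -0.3, -1.3]
opening: 0.0356
grip_force: 30.0
```

Request:
{"api": "jog_arm", "payload": {
  "plan": [
    [0,0,-0.012,0,-1],
    [0,0,-0.024,0,-1],
    [0,0,-0.034,0,-1],
    [0,0,-0.042,0,-1],
    [0,0,-0.042,0,-1]
  ]
}}

```text
time: 18.35
tool_pos: [0.5239, -0.238, 0.1048]
tool_rot: [3.141, -0.0, -0.014]
contact_force: [0.6, -0.9, -1.7]
opening: 0.0356
grip_force: 30.0
```

Request:
{"api": "jog_arm", "payload": {
  "plan": [
    [0,0,-0.01,0,-1],
    [0,0,-0.016,0,-1],
    [0,0,-0.016,0,-1]
  ]
}}

```text
time: 18.65
tool_pos: [0.524, -0.238, 0.1047]
tool_rot: [3.141, -0.001, -0.014]
contact_force: [-2.7, 1.8, 8.6]
opening: 0.0355
grip_force: 30.0
```

Request:
{"api": "jog_arm", "payload": {
  "plan": [
    [0,0,0,0,-0.4],
    [0,0,0,0,0.2],
    [0,0,0,0,1],
    [0,0,0,0,1],
    [0,0,0,0,1],
    [0,0,0,0,1]
  ]
}}

```text
time: 19.25
tool_pos: [0.5238, -0.2379, 0.1031]
tool_rot: [-3.142, 0.0, -0.014]
contact_force: [-0.1, 0.7, 0.2]
opening: 0.0707
grip_force: 0.0
```

Request:
{"api": "jog_arm", "payload": {
  "plan": [
    [0,0,0.3,0,1],
    [0,0,0.7,0,1],
    [0,0,1,0,1],
    [0,0,1,0.1,1],
    [0,0,1,0.15,1]
  ]
}}

```text
time: 19.75
tool_pos: [0.5242, -0.2382, 0.1843]
tool_rot: [3.14, -0.001, 0.227]
contact_force: [0.2, 0.2, 0.1]
opening: 0.0914
grip_force: 0.0
```

Request:
{"api": "jog_arm", "payload": {
  "plan": [
    [0,0,0.4,0.1,1],
    [0.2,-0.2,0.5,0.2,1],
    [0.5,-0.5,0.5,0.3,1],
    [0.8,-0.8,0.5,0.4,1],
    [1,-1,0.5,0.45,1],
    [1,-1,0.5,0.45,1]
  ]
}}

```text
time: 20.35
tool_pos: [0.6047, -0.3198, 0.2217]
tool_rot: [-3.141, 0.0, 0.93]
contact_force: [0.0, 0.8, -0.3]
opening: 0.0916
grip_force: 0.0
```

Request:
{"api": "jog_arm", "payload": {
  "plan": [
    [0.2,-0.15,0,0.1,0],
    [0.2,-0.15,0,0.2,0],
    [0.2,-0.15,0,0.3,0],
    [0.2,-0.15,0,0.4,0],
    [0.2,-0.15,0,0.46,0],
    [0.2,-0.15,0,0.46,0]
  ]
}}

```text
time: 20.95
tool_pos: [0.6195, -0.3293, 0.2233]
tool_rot: [-3.141, -0.0, 1.651]
contact_force: [0.3, 0.3, -0.2]
opening: 0.0493
grip_force: 0.0
```

```bash
python3 - <<'E'
from h import *
from cell import readout
np.set_printoptions(precision=4,suppress=True)
s=readout.observe();p=s["tool_pos"];print(p,s["tool_rot"],s["opening"])
for n in C:
    im=cams.read_camera(n);cv2.imwrite(f"pics/{n}7.png",im)
    for k,P,x in(("copper",HUB,(.524,-.238,.02)),("green",KNOB,(.524,-.238,.08))):
        try:
            c,st=blob(im,k,proj(n,np.add(x,(0,0,.035))));print(k,n,st,*fit1(n,P,c,x[2]))
        except ValueError as e:print(k,n,e)
n,q="side",(320,80)
c=cv2.resize(cv2.imread("pics/side7.png")[q[1]:q[1]+130,q[0]:q[0]+130],None,fx=4.5,fy=4.5,interpolation=cv2.INTER_CUBIC)
for th in(1.35,1.5,1.67,1.75):
    a=np.pi-.03+th; x=np.array((.5242,-.238,0))+.09*np.array((np.cos(.03),-np.sin(.03),0))+.09*np.array((np.cos(a),np.sin(a),0))+[0,0,.18]
    print(th,x); cv2.drawMarker(c,tuple(int(v) for v in (proj(n,x)-q+.5)*4.5),(255,255,0),cv2.MARKER_CROSS,10,1)
for e in(-1,0,1):
    d=np.array([np.sin(s["tool_rot"][2]),-np.cos(s["tool_rot"][2]),0])*s["opening"]/2
    cv2.drawMarker(c,tuple(int(v) for v in (proj(n,p+e*d)-q+.5)*4.5),(0,0,255),cv2.MARKER_CROSS,10,1)
cv2.imwrite("pics/v7.png",c)
E
```

```text
[ 0.6195 -0.3293  0.2233] [-3.1413 -0.0004  1.6512] 0.04933712945402883
copper top [393 199  11  22  89] [ 0.5189 -0.2199  0.02  ] 437.71875
green top [404 202  16  13 168] [ 0.5221 -0.24    0.08  ] 210.203125
copper side [362 184  23  20 357] [ 0.5136 -0.2215  0.02  ] 573.796875
green side [371 160  14  17 193] [ 0.5232 -0.2374  0.08  ] 228.765625
1.35 [ 0.5918 -0.3279  0.18  ]
1.5 [ 0.6051 -0.3302  0.18  ]
1.67 [ 0.6204 -0.3305  0.18  ]
1.75 [ 0.6275 -0.3297  0.18  ]
```

View pics/v7.png

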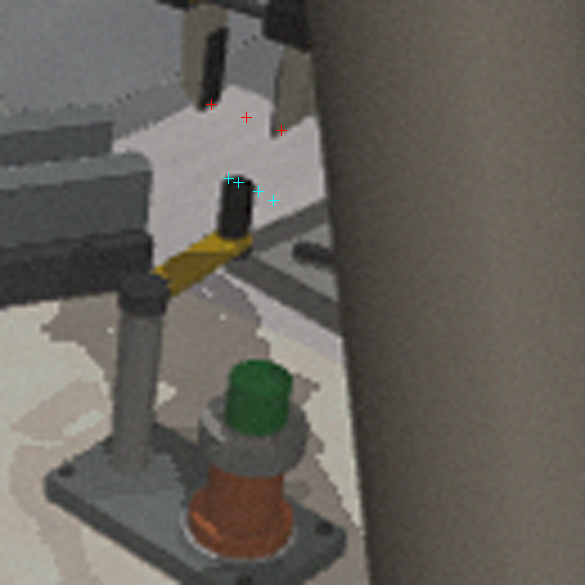

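Request:
{"api": "jog_arm", "payload": {
  "plan": [
    [0.005,-0.005,-0.2,0,0],
    [0.005,-0.005,-0.5,0,0],
    [0.005,-0.005,-0.8,0,0],
    [0.005,-0.005,-0.89,0,0],
    [0.005,-0.005,-0.89,0,0]
  ]
}}

```text
time: 21.55
tool_pos: [0.6197, -0.3299, 0.151]
tool_rot: [-3.14, -0.002, 1.65]
contact_force: [0.2, -1.0, 0.7]
opening: 0.0459
grip_force: 0.0
```

Request:
{"api": "jog_arm", "payload": {
  "plan": [
    [0,0,0,0,-1],
    [0,0,0,0,-1],
    [0,0,0,0,-1],
    [0,0,0,0,-1],
    [0,0,0,0,-1],
    [0,0,0,0,-1],
    [0,0,0,0,-1]
  ],
  "squeeze": 5
}}

```text
time: 22.25
tool_pos: [0.6205, -0.3306, 0.1529]
tool_rot: [3.141, 0.001, 1.651]
contact_force: [-0.7, 0.0, 4.9]
opening: 0.0199
grip_force: 5.0
```

```bash
python3 - <<'E'
import numpy as np
H=np.array((.6142,-.2407))
f=lambda t:H+.09*np.array((np.cos(np.pi-.03+t),np.sin(np.pi-.03+t)))
for t0,t1 in((1.67,.83),(.83,-.02)):
    print([[*(round(float(v),3) for v in (f(t)-f(t0))/.08),0,round((t-t0)/(np.pi/2),3)] for t in np.linspace(t0,t1,9)[1:]])
from cell import readout
s=readout.observe();print(s["tool_pos"],f(1.67))
E
```

```text
[[-0.118, -0.002, 0, np.float64(-0.067)], [-0.236, 0.008, 0, np.float64(-0.134)], [-0.352, 0.031, 0, np.float64(-0.201)], [-0.464, 0.066, 0, np.float64(-0.267)], [-0.573, 0.112, 0, np.float64(-0.334)], [-0.676, 0.17, 0, np.float64(-0.401)], [-0.773, 0.238, 0, np.float64(-0.468)], [-0.862, 0.315, 0, np.float64(-0.535)]]
[[-0.081, 0.088, 0, np.float64(-0.068)], [-0.153, 0.183, 0, np.float64(-0.135)], [-0.213, 0.286, 0, np.float64(-0.203)], [-0.263, 0.395, 0, np.float64(-0.271)], [-0.301, 0.508, 0, np.float64(-0.338)], [-0.326, 0.625, 0, np.float64(-0.406)], [-0.339, 0.744, 0, np.float64(-0.473)], [-0.34, 0.863, 0, np.float64(-0.541)]]
[ 0.62047659 -0.33057566  0.15291721] [ 0.62042336 -0.33048457]
```

Request:
{"api": "jog_arm", "payload": {
  "plan": [
    [0,0,0.04,0,-1],
    [-0.12,0,0.04,-0.067,-1],
    [-0.24,0.01,0.04,-0.134,-1],
    [-0.35,0.03,0.04,-0.2,-1],
    [-0.46,0.065,0.04,-0.267,-1],
    [-0.57,0.11,0.04,-0.334,-1],
    [-0.675,0.17,0.04,-0.4,-1],
    [-0.77,0.24,0.04,-0.468,-1],
    [-0.86,0.315,0.04,-0.535,-1],
    [-0.86,0.315,0.04,-0.535,-1]
  ]
}}

```text
time: 23.25
tool_pos: [0.5507, -0.3037, 0.1543]
tool_rot: [-3.139, -0.0, 0.81]
contact_force: [0.9, 1.5, -5.7]
opening: 0.0198
grip_force: 5.0
```

Request:
{"api": "jog_arm", "payload": {
  "plan": [
    [-0.08,0.09,0,-0.068,-1],
    [-0.15,0.18,0,-0.135,-1],
    [-0.21,0.285,0,-0.2,-1],
    [-0.26,0.395,0,-0.27,-1],
    [-0.3,0.51,0,-0.338,-1],
    [-0.325,0.625,0,-0.406,-1],
    [-0.34,0.745,0,-0.473,-1],
    [-0.34,0.85,0,-0.53,-1],
    [-0.34,0.85,0,-0.53,-1],
    [-0.34,0.85,0,-0.53,-1]
  ]
}}

```text
time: 24.25
tool_pos: [0.5248, -0.2381, 0.1549]
tool_rot: [3.14, -0.0, -0.018]
contact_force: [2.4, -3.4, -5.7]
opening: 0.0197
grip_force: 5.0
```

Request:
{"api": "jog_arm", "payload": {
  "plan": [
    [0,0,0,0,-0.7],
    [0,0,0,0,-0.4],
    [0,0,0,0,-0.1],
    [0,0,0,0,0],
    [0,0,0,0,0]
  ]
}}

```text
time: 24.75
tool_pos: [0.5242, -0.237, 0.1555]
tool_rot: [-3.142, -0.0, -0.021]
contact_force: [0.1, 0.5, -0.7]
opening: 0.0445
grip_force: 0.0
```

Request:
{"api": "jog_arm", "payload": {
  "plan": [
    [0,0,0.3,0,0],
    [0,0,0.7,0,0],
    [0,0,1,0,0],
    [0,0,1,0,0],
    [0,0,1,0,0]
  ]
}}

```text
time: 25.25
tool_pos: [0.5242, -0.237, 0.2354]
tool_rot: [3.141, -0.0, -0.021]
contact_force: [-0.6, -0.1, 0.1]
opening: 0.0458
grip_force: 0.0
```

Request:
{"api": "jog_arm", "payload": {
  "plan": [
    [0,0.5,0.3,0,0],
    [0,1,0.3,0,0],
    [0,1,0.3,0,0],
    [0,1,0.3,0,0],
    [0,1,0.3,0,0]
  ]
}}

```text
time: 25.75
tool_pos: [0.5239, -0.1577, 0.2582]
tool_rot: [-3.141, 0.002, -0.022]
contact_force: [0.1, -0.4, -0.3]
opening: 0.046
grip_force: 0.0
```

```bash
python3 - <<'E'
from h import *
from cell import readout
print(readout.observe()["time"])
n,q="side",(320,100)
im=cams.read_camera(n)
cv2.imwrite("pics/v8.png",cv2.resize(im[q[1]:q[1]+120,q[0]:q[0]+120],None,fx=4,fy=4,interpolation=cv2.INTER_CUBIC))
print((proj(n,(.5242,-.238,.18))-q)*4)
c,s=blob(im,"green",proj(n,(.524,-.238,.115)));print(c,s,fit1(n,KNOB,c,.08))
E
```

```text
25.75
[239.79329649 183.2830798 ]
[377.1369863  169.50684932] [370 162  15  15 146] (array([ 0.51865342, -0.23161731,  0.08      ]), 231.6875)
```

View pics/v8.png

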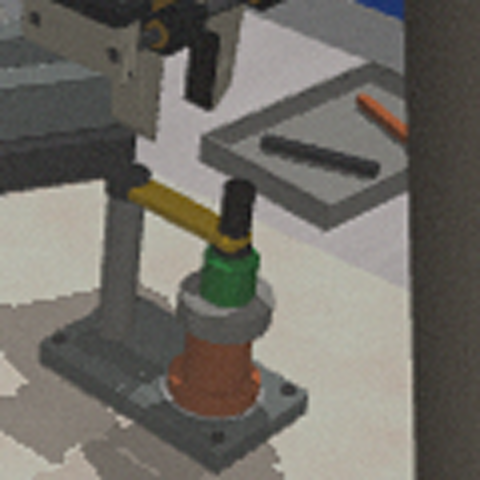

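The picture shows the hub and cap stacked upright. The keeper knob top is at about (240,184), and the projected stop position is (240,183), so the keeper is at its stop and the gripper is clear.

```bash
python3 -c "
from cell import ticket
print(ticket.hand_in())"
```

```text
the job is handed in; nothing more can be done
None
```

The hub is home on the fixture's spigot, the cap is home on the hub, and the keeper arm is swung to its stop. I handed the job in at about 26 s; no verdict came back, but the last picture showed the stack upright and the gripper clear.

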